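Stack the rinsed mixing cups and lock them in

ROBOT

A 6-joint arm with a two-finger parallel gripper is mounted at the origin on the work surface. World frame = base frame: x ahead of the robot, y to its left, z up, the work surface at z = 0. Lengths are in m, angles in rad, forces in N, time in s.
With the tool pointing down it reaches from about 0.4 to 0.825 m from the base axis. Payload 7 kg.
Tool frame: the origin (TCP) lies midway between the tips of the shut fingers; the grasp point (between the pads) lies 19 mm behind it; z points along the fingers, y is the line along which they close (so a half turn about z gives the same grasp; the last joint's range is limited). The gripper opens to 85 mm and grips with 20 to 120 N. Pads are 22 mm wide; open, the fingers measure 114 mm over their backs; the gripper's body (76 mm by 85 mm) begins 54 mm behind the grasp point. The pads swing forward as they close: fully open they stand 13 mm farther back than shut.
Start: joints at [1.503, 0.359, 0.012, 0, -1.224, -0.288], TCP at [0.235, 0.633, 0.231] pointing down, gripper open.
Joint ranges: [-3.07, 3.07], [-1.43, 2.12], [-1.02, 1.25], [-3.03, 1.67], [-3.05, -0], [-3.03, 3.03]. Speed limits (rad/s): [2.39, 2.39, 3.01, 3.14, 3.14, 3.14].

INTERFACE

Orientations are given as a 3x3 rotation matrix whose columns are the frame's x, y, z axes.
In Python, from plant import * gives the robot as it stands. Calls block until the motion is done:
- move_ptp(position, orientation): joint-space move of the TCP to a pose.
- line_to(position, frame=None, feed=0.15): straight line of the TCP; frame=None keeps the orientation; feed is the mean speed in m/s.
- movej(angles): joint-space move.
- set_gripper(opening, f_grip=None): finger opening in m; f_grip is the grip in N (None keeps the last); returns when the fingers have stopped.
- sleep(seconds).
- solve_ik(position, orientation): joint angles nearest the present ones, or None.
- get_obs(): the state.
- snapshot(name): name is "scene" or "top" or "wrist"; returns the picture (400x640x3 uint8, red, green, blue); there is no depth.
- calibration(name): a dict with "mtx" (3x3 intrinsics, pixels), "k1" (the pictures are not rectified: a ray, as slopes to the right and down, at radius r is drawn at 1 + k1 r^2 times it, then the intrinsics apply), "eye" and "orientation" of the camera in the world. Camera axes: x right, y down, z forward; pixel columns grow to the right and rows downward; lengths in m; the calibration is good to about 2 mm. A picture is of the moment at which its call begins: read the wrist's pose just before it. calibration takes no time and is no camera call; for the wrist camera it gives the pose at the moment of the call.
A pose or a line that the arm cannot do raises IKError and nothing moves.
- close_job(): hands the job in; it is judged then, once.
The state is a dict: "time_s": time; "q": joint angles; "dq": joint speeds; "tau": joint torques, N m; "eef_pos": TCP position; "orientation": TCP orientation; "contact_force": force on the tool from outside, world axes, zero at the start; "ft_torque": the same for the moment, N m; "gripper_width": finger opening in m; "finger_force": force on a finger pad.
Only numpy, scipy, OpenCV 4.12 (cv2) and the standard library are available. Lean on these libraries where they do the work, as an engineer would, in place of code of your own. Each camera call takes 0.05 s, during which the arm holds its last target. There are 200 camera calls.

TASK

Clear the cup stand: slide its retaining fork fully open to the end stop and lay both coating brushes flat, side by side, inside the white tray. With the fork open, stack all the mixing cups mouth-down in one straight tower centred on the round pad, wide ones at the bottom, medium next, slim on top, each rim standing fully on the base below; then slide the fork fully home around the tower, leaving it standing and the other bottles, jar, dish and spoon undisturbed.

Things in the scene. Friction and masses are not known exactly. Their poses are not given: they have to be found in the camera images.
- stand: fixed plywood stand 150 x 350 x 16 mm; origin on the table under the centre of its round rubber pad; its y axis runs along the stand from the fork towards the pad; the board reaches from y = -280 to +70 mm and x = -75 to +75 mm
- pad (a point): centre of the top of the stand's round rubber pad (92 mm across, 20 mm above the table)
- fork (a joint): opening of the retaining fork, m: 0 = fully closed round the pad (end stop), 0.110 = fully open (end stop). It opens along the stand's -y; slides with about 1.5 N friction and stays where it is left. Its two prongs (inner gap 92 mm, 43 to 55 mm above the table) point to the stand's +y; closed, they reach 28 mm past the pad's centre; open, their tips stop 82 mm short of it
- grip_top (a point): centre of the top of the fork's black upright grip, a block 26 x 26 mm and 42 mm high, its top 87 mm above the table; it moves with the fork and is 122 mm from the pad's centre (stand's -y) when closed
- wide_brush: flat wooden coating brush, 190 mm long (x from -95 mm handle end to +95 mm bristle tips), at the start lying flat across the pad, just under the fork's prongs. Origin under the middle, z up. Handle 22 mm wide for x below 0, body 50 mm wide from x = 0 to 40 mm (centre of mass near x = 20 mm), ferrule 58 mm wide and 16 mm thick, dark bristles; mid-plane 8 mm above the underside
- narrow_brush: flat wooden coating brush, 190 mm long (x from -95 mm handle end to +95 mm bristle tips), at the start lying flat on the table. Origin under the middle, z up. Handle 22 mm wide for x below 0, body 32 mm wide from x = 0 to 40 mm (centre of mass near x = 20 mm), ferrule 40 mm wide and 16 mm thick, dark bristles; mid-plane 8 mm above the underside
- tray: fixed white tray, 270 (x) x 190 (y) mm outside, walls 5 mm thick and 22 mm high, floor 5 mm; origin under its centre
- wide_a: wide aluminium mixing cup, a straight round cylinder 66 mm across and 55 mm high, wall 4 mm, open at the mouth, closed by a flat 5 mm base, 70 to 210 g; at the start it stands mouth-down. May be absent. Origin: centre of the mouth (underside as it stands); z points from mouth to base (up while mouth-down)
- wide_b: wide aluminium mixing cup, a straight round cylinder 66 mm across and 55 mm high, wall 4 mm, open at the mouth, closed by a flat 5 mm base, 70 to 210 g; at the start it stands mouth-down. May be absent. Origin: centre of the mouth (underside as it stands); z points from mouth to base (up while mouth-down)
- mid_a: medium aluminium mixing cup, a straight round cylinder 56 mm across and 55 mm high, wall 4 mm, open at the mouth, closed by a flat 5 mm base, 70 to 210 g; at the start it stands mouth-down. May be absent. Origin: centre of the mouth (underside as it stands); z points from mouth to base (up while mouth-down)
- mid_b: medium aluminium mixing cup, a straight round cylinder 56 mm across and 55 mm high, wall 4 mm, open at the mouth, closed by a flat 5 mm base, 70 to 210 g; at the start it stands mouth-down. May be absent. Origin: centre of the mouth (underside as it stands); z points from mouth to base (up while mouth-down)
- slim_a: slim aluminium mixing cup, a straight round cylinder 46 mm across and 55 mm high, wall 4 mm, open at the mouth, closed by a flat 5 mm base, 70 to 210 g; at the start it stands mouth-down. May be absent. Origin: centre of the mouth (underside as it stands); z points from mouth to base (up while mouth-down)
- slim_b: slim aluminium mixing cup, a straight round cylinder 46 mm across and 55 mm high, wall 4 mm, open at the mouth, closed by a flat 5 mm base, 70 to 210 g; at the start it stands mouth-down. May be absent. Origin: centre of the mouth (underside as it stands); z points from mouth to base (up while mouth-down)
- dropper_a: amber dropper bottle 38 mm across, 100 mm high; a bystander, origin under it, to be left alone
- dropper_b: amber dropper bottle 38 mm across, 100 mm high; a bystander, origin under it, to be left alone
- dropper_c: amber dropper bottle 46 mm across, 120 mm high; a bystander, origin under it, to be left alone
- jar: lidded jar 70 mm across, 90 mm high; a bystander, origin under it, to be left alone
- dish: glass bowl 140 mm across, 35 mm high; a bystander, origin under it, to be left alone
- spoon: steel spoon 160 mm long, lying; a bystander, origin under it, to be left alone

How it is judged:
On the way, in this order (a step that is already met when the one before it is completed fails the run):
1. the fork is slid fully open (value of joint fork above 0.106 m), for 0.2 s.
2. with the fork open, all cups stand mouth-down in one tower on the pad, wide below medium below slim, let go (horizontal distance between each of wide_a, wide_b, mid_a, mid_b, slim_a, slim_b and pad below 0.012 m and angle between each of wide_a, wide_b, mid_a, mid_b, slim_a, slim_b's own z axis and vertical below 0.08 rad and linear speed of each of wide_a, wide_b, mid_a, mid_b, slim_a, slim_b below 0.02 m/s and z of each of mid_a, mid_b, slim_a, slim_b in the frame of wide_a above 0.03 m and z of each of mid_a, mid_b, slim_a, slim_b in the frame of wide_b above 0.03 m and z of each of slim_a, slim_b in the frame of mid_a above 0.03 m and z of each of slim_a, slim_b in the frame of mid_b above 0.03 m and contact force between the fingers and wide_a below 0.2 N and contact force between the fingers and wide_b below 0.2 N and contact force between the fingers and mid_a below 0.2 N and contact force between the fingers and mid_b below 0.2 N and contact force between the fingers and slim_a below 0.2 N and contact force between the fingers and slim_b below 0.2 N and value of joint fork above 0.095 m), for 0.3 s.
3. the fork is slid fully closed (value of joint fork below 0.004 m), for 0.2 s.
At the end, for the whole second after the job is handed in: every cup present mouth-down (within 0.08 rad) in one tower, centres within 12 mm of the pad centre, wide below medium below slim; fork within 5 mm of closed; brushes flat on the tray floor, middles within 60 mm lengthwise and 80 mm crosswise of its middle; all at rest (horizontal distance between each of wide_a, wide_b, mid_a, mid_b, slim_a, slim_b and pad below 0.012 m and angle between each of wide_a, wide_b, mid_a, mid_b, slim_a, slim_b's own z axis and vertical below 0.08 rad and linear speed of each of wide_a, wide_b, mid_a, mid_b, slim_a, slim_b, wide_brush, narrow_brush below 0.02 m/s and z of each of mid_a, mid_b, slim_a, slim_b in the frame of wide_a above 0.03 m and z of each of mid_a, mid_b, slim_a, slim_b in the frame of wide_b above 0.03 m and z of each of slim_a, slim_b in the frame of mid_a above 0.03 m and z of each of slim_a, slim_b in the frame of mid_b above 0.03 m and contact force between the fingers and wide_a below 0.2 N and contact force between the fingers and wide_b below 0.2 N and contact force between the fingers and mid_a below 0.2 N and contact force between the fingers and mid_b below 0.2 N and contact force between the fingers and slim_a below 0.2 N and contact force between the fingers and slim_b below 0.2 N and x of wide_brush in the frame of tray between -0.06 and 0.06 m and y of wide_brush in the frame of tray between -0.08 and 0.08 m and z of each of wide_brush, narrow_brush in the frame of tray below 0.015 m and angle between each of wide_brush, narrow_brush's own z axis and vertical below 0.15 rad and x of narrow_brush in the frame of tray between -0.06 and 0.06 m and y of narrow_brush in the frame of tray between -0.08 and 0.08 m and value of joint fork below 0.005 m); the robot touches nothing.
It fails at once if a bystander (bottle, jar, dish or spoon) is moved more than 30 mm (distance of any of dropper_a, dropper_b, dropper_c, jar, dish, spoon from where it was at the start of the episode above 0.03 m).
Of wide_a, wide_b, mid_a, mid_b, slim_a, slim_b only 4 to 5 are there at a start; the rules pass over those that are not, and their reading is None.
At some moment in a run one of wide_brush, narrow_brush may be knocked a few centimetres aside while the robot is not near it.
Once in a run the grip may slacken for a moment while it holds something.
It also fails if it takes over 208 s, if anything falls off the work surface, if the arm or the gripper's body presses on something with over 40 N, if the wrist force passes 120 N, or if a joint passes its speed limit or range.

## Working session

There is one attempt and no reset: what is moved stays moved. The work goes in short steps, each a Python script; the robot and the scene stay as the last script left them, time stands still between calls to the robot, and variables do not carry over. Pictures are saved under pics/ and viewed, at most 14 in all, crops included, and the job is handed in when it is done.

```bash
ls; mkdir -p pics; cat > h.py <<'E'
from plant import *
import numpy as np, cv2
def save(name,fn):
    im=snapshot(name); cv2.imwrite('pics/'+fn,im[:,:,::-1]); return im
E
python3 - <<'E'
from h import *
for n in ["scene","top"]:
    print(n,calibration(n)); save(n,n+'0.png')
print(get_obs()['time_s'],calibration('wrist'))
E
```

```text
pics
scene {'mtx': array([[411.65962569,   0.        , 324.15488981],
       [  0.        , 411.65962569, 202.22198292],
       [  0.        ,   0.        ,   1.        ]]), 'k1': 0.00041363879206407614, 'eye': array([ 1.06871787, -0.5617165 ,  1.00662613]), 'orientation': array([[ 0.76939318,  0.51505326, -0.37782836],
       [ 0.63877389, -0.6216958 ,  0.45327943],
       [-0.00143126, -0.590097  , -0.80733109]])}
top {'mtx': array([[379.43783231,   0.        , 325.59357111],
       [  0.        , 379.43783231, 195.27167786],
       [  0.        ,   0.        ,   1.        ]]), 'k1': 0.016704630924396342, 'eye': array([ 0.54701337, -0.03242856,  1.04459809]), 'orientation': array([[ 0.01450187, -0.99839296,  0.05478317],
       [-0.99982376, -0.01382576,  0.01270051],
       [-0.01192268, -0.0549577 , -0.9984175 ]])}
0.1 {'mtx': array([[292.46275093,   0.        , 326.67332996],
       [  0.        , 292.46275093, 199.58379339],
       [  0.        ,   0.        ,   1.        ]]), 'k1': -0.05454654175505151, 'eye': array([0.29969073, 0.60769562, 0.37318131]), 'orientation': array([[-0.34872637, -0.90183785, -0.25510469],
       [-0.93722384,  0.33590175,  0.09370959],
       [ 0.00117926,  0.2717692 , -0.96236174]])}
```

View pics/scene0.png

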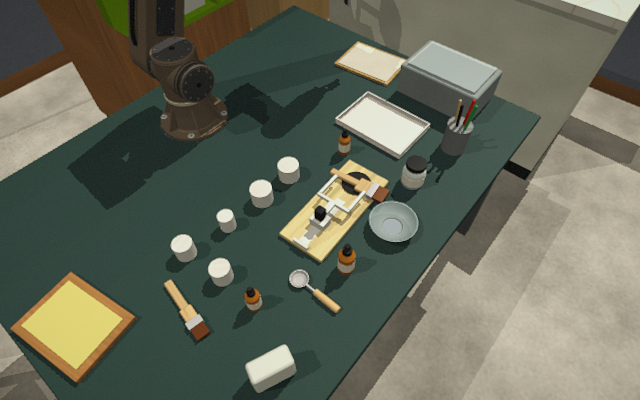

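View pics/top0.png

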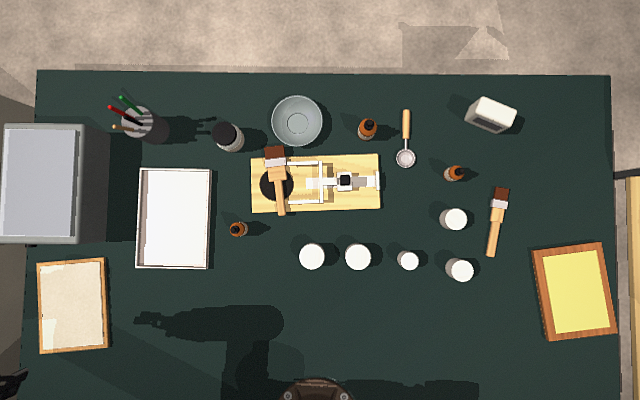

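Top view: five white cups at (312,256), (358,257), (408,260), (454,219) and (460,269). The stand spans (250–381, 152–212) with its pad at (276,183) and the fork grip at (345,181). The tray is around (174,218), the wide brush lies over the pad, and the narrow brush is at (497,222). I'll measure these more closely.

```bash
cat >> h.py <<'E'
def ray(cal,uv):
    M=cal['mtx']; d=(np.array(uv,float)-M[:2,2])/np.diag(M)[:2]
    s=d.copy()
    for _ in range(8): s=d/(1+cal['k1']*(s@s))
    r=cal['orientation']@np.array([s[0],s[1],1]); return cal['eye'],r
def onplane(cal,uv,z):
    e,r=ray(cal,uv); return e+r*(z-e[2])/r[2]
def tri(c1,u1,c2,u2):
    e1,r1=ray(c1,u1); e2,r2=ray(c2,u2)
    A=np.stack([r1,-r2],1); t=np.linalg.lstsq(A,e2-e1,rcond=None)[0]
    a=e1+r1*t[0]; b=e2+r2*t[1]; return (a+b)/2,np.linalg.norm(a-b)
def proj(cal,p):
    c=cal['orientation'].T@(np.array(p)-cal['eye']); s=c[:2]/c[2]; s=s*(1+cal['k1']*(s@s))
    return cal['mtx'][:2,:2]@s+cal['mtx'][:2,2]
def R(yaw):  # tool down; closing axis y at angle yaw+90deg.. x axis at yaw
    c,s=np.cos(yaw),np.sin(yaw); return np.array([[c,s,0],[s,-c,0],[0,0,-1.]])
E
python3 - <<'E'
from h import *
T=calibration('top');S=calibration('scene')
im=cv2.imread('pics/top0.png');g=im.min(2)
m=(g>190).astype(np.uint8); m[:, :300]=0; m[:200]=0; m[:,500:]=0
n,l,st,c=cv2.connectedComponentsWithStats(m)
for i in range(1,n):
    if st[i,4]>100:
        p=onplane(T,c[i],.055); q=onplane(T,c[i]+[np.sqrt(st[i,4]/np.pi),0],.055)
        print('cup',c[i].round(1),st[i],p.round(4),'diam mm',2e3*np.linalg.norm(q-p).round(4), 'scene pred',proj(S,p).round(0))
a=cv2.resize(im[60:285,120:520],None,fx=2,fy=2,interpolation=3)
cv2.imwrite('pics/topc.png',a[:, :800])
b=cv2.resize(cv2.imread('pics/scene0.png')[90:350,150:450],None,fx=2.3,fy=2.3,interpolation=3);cv2.imwrite('pics/scc.png',b)
print(b.shape)
E
```

```text
cup [455.5 219. ] [445 209  22  21 362] [ 0.5445 -0.357   0.055 ] diam mm 55.0 scene pred [219. 266.]
cup [311.3 256.3] [300 244  24  26 492] [0.4427 0.0149 0.055 ] diam mm 64.8 scene pred [288. 163.]
cup [357.5 256.8] [345 245  26  25 500] [ 0.4431 -0.1047  0.055 ] diam mm 65.19999999999999 scene pred [260. 187.]
cup [409.  260.9] [401 253  17  17 241] [ 0.4348 -0.2373  0.055 ] diam mm 45.0 scene pred [225. 214.]
cup [462.  270.5] [451 260  23  22 366] [ 0.4128 -0.3726  0.055 ] diam mm 54.800000000000004 scene pred [181. 242.]
(598, 690, 3)
```

View pics/topc.png

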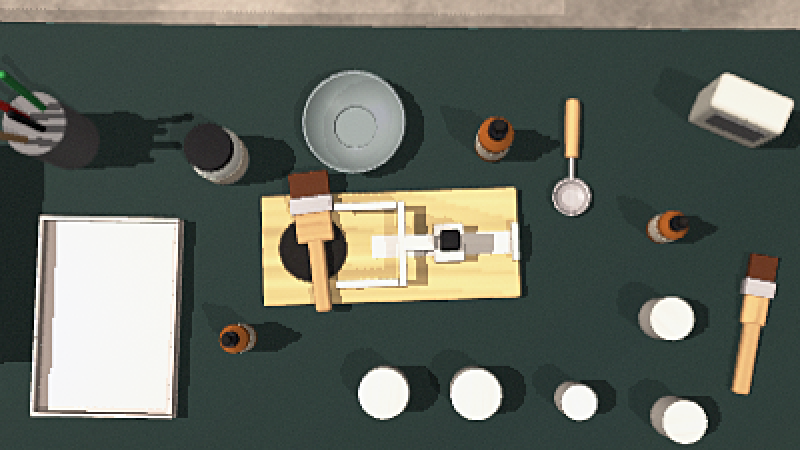

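View pics/scc.png

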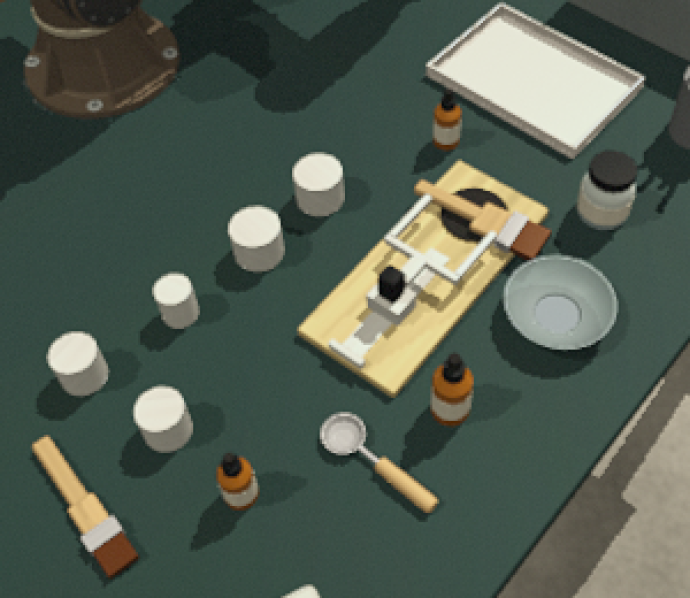

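Five cups are present: two wide, two medium and one slim. The fork is closed over the wide brush. In the crop, the grip top is at (451,240), the pad at (313,250), and the tray corners at (41,216), (183,219), (31,416) and (173,417).

```bash
python3 - <<'E'
from h import *
T=calibration('top');S=calibration('scene')
tc=lambda u:np.array(u)/2+[120,60]
sc=lambda u:np.array(u)/2.3+[150,90]
for n,u,z in [('standcorners',(262,197),.016),('',(515,186),.016),('',(521,296),.016),('',(264,305),.016),('pad',(313,250),.02),
 ('wb handle',(322,309),.032),('wb tip',(309,172),.032),('nb handle',(740,392),.012),('nb tip',(764,255),.012),
 ('tray',(41,216),.022),('',(183,219),.022),('',(31,416),.022),('',(173,417),.022),('drop',(494,130),.1),('drop2',(669,227),.1),('drop3',(237,338),.1),('jar',(210,147),.09),('dish',(354,122),.035)]:
    print(n,onplane(T,tc(u),z).round(4))
print('grip tri',tri(T,tc((451,240)),S,sc((391,270))), onplane(T,tc((451,240)),.087))
print('wb ferrule/body edge tri',tri(T,tc((311,212)),S,sc((503,225))))
print('nb ferrule/body tri',tri(T,tc((757,296)),S,sc((93,529))))
o=get_obs(); print('cam in tool',o['orientation'].T@(calibration('wrist')['eye']-o['eef_pos']),o['orientation'],o['contact_force'],o['gripper_width'])
E
```

```text
standcorners [0.7013 0.186  0.016 ]
 [ 0.7208 -0.1592  0.016 ]
 [ 0.571  -0.1683  0.016 ]
 [0.5539 0.1796 0.016 ]
pad [0.6293 0.1141 0.02  ]
wb handle [0.5495 0.0987 0.032 ]
wb tip [0.7336 0.1201 0.032 ]
nb handle [ 0.4469 -0.4621  0.012 ]
nb tip [ 0.6313 -0.496   0.012 ]
tray [0.6703 0.4842 0.022 ]
 [0.6689 0.2913 0.022 ]
 [0.4013 0.4861 0.022 ]
 [0.4026 0.2963 0.022 ]
drop [ 0.7772 -0.1219  0.1   ]
drop2 [ 0.6575 -0.3401  0.1   ]
drop3 [0.5119 0.1948 0.1   ]
jar [0.7534 0.2382 0.09  ]
dish [0.8017 0.0604 0.035 ]
grip tri (array([ 0.64024063, -0.06861023,  0.088859  ]), np.float64(0.004019862854094188)) [ 0.63897034 -0.07007896  0.087     ]
wb ferrule/body edge tri (array([0.67974573, 0.11657441, 0.02652121]), np.float64(0.0012610970500864262))
nb ferrule/body tri (array([ 0.57528639, -0.49106646,  0.00263129]), np.float64(0.002203276575299738))
cam in tool [ 0.06921845  0.00075896 -0.14269866] [[ 9.37329878e-01 -3.48443046e-01 -3.79310614e-04]
 [-3.48443219e-01 -9.37328758e-01 -1.45655760e-03]
 [ 1.51988622e-04  1.49744317e-03 -9.99998867e-01]] [ 0.02596191  0.36167499 -0.22226266] 0.08551643532096545
```

```bash
cat >> h.py <<'E'
YS=np.array([-.0525,.9986,0]); PAD=np.array([.630,.114,0]); TRAY=np.array([.536,.3895,0])
def F(): return np.array(get_obs()['contact_force'])
def P(): return np.array(get_obs()['eef_pos'])
def descend(zmin,step=.002,thr=3,feed=.04):
    f0=F()[2]; z=P()[2]
    while z>zmin+1e-6:
        z=max(z-step,zmin); p=P(); p[2]=z; line_to(list(p) if 0 else p,feed=feed)
        if abs(F()[2]-f0)>thr: return True
    return False
def up(z,feed=.25):
    p=P(); p[2]=z; line_to(p,feed=feed)
E
python3 - <<'E'
from h import *
y=-1.518
g=PAD-.184*YS
for nm,p,yw in [('grip',g+[0,0,.06],y),('gripopen',g-.05*YS+[0,0,.06],y),('closed',PAD-.122*YS+[0,0,.06],y),('wb',np.array([.661,.112,.03]),.115),('tray',TRAY+[.02,.042,.02],0),('tray2',TRAY+[.02,.042,.02],np.pi),('nb',np.array([.559,-.483,.01]),-.18),
   ('top0',PAD+[0,0,.32],0),('top90',PAD+[0,0,.32],-1.57),('c5',np.array([.413,-.373,.2]),0),('c5b',np.array([.413,-.373,.2]),-1.57)]:
    q=solve_ik(p,R(yw)); print(nm,None if q is None else np.round(q,2))
set_gripper(.055,40)
move_ptp(g+[0,0,.16],R(y)); line_to(g+[0,0,.062],feed=.12)
print(F()); set_gripper(.0,40); o=get_obs();print('w',o['gripper_width'],o['finger_force'],F())
f0=F(); s=0
while s<.056:
    s+=.004; line_to(g-s*YS+[0,0,.062],feed=.06); f=F()-f0
    print(round(s,3),f.round(1), (P()-g)[:2].round(4))
    if np.linalg.norm(f)>12: break
print(get_obs()['time_s'])
E
```

```text
grip [ 0.19  0.46 -0.26  0.   -0.85 -0.14]
gripopen [ 0.11  0.47 -0.24  0.   -0.86 -0.06]
closed [ 0.29  0.45 -0.28  0.   -0.84 -0.24]
wb [ 0.46  0.53 -0.22  0.   -0.82  1.23]
tray [ 0.94  0.58 -0.14  0.   -0.84  0.63]
tray2 [ 0.94  0.58 -0.14  0.   -0.84 -2.51]
nb [-0.45  0.64 -0.06  0.   -0.87  1.84]
top0 [ 0.48  0.26  0.07  0.   -1.38  1.09]
top90 [ 0.48  0.26  0.07  0.   -1.38 -0.48]
c5 [-0.38  0.19 -0.3   0.   -1.08  1.95]
c5b [-0.38  0.19 -0.3   0.   -1.08  0.38]
[-0.25878576  0.18766744  0.50745975]
w 0.025306145086122434 45.684542655944824 [ 5.88127707 -0.34463576  2.45240884]
0.004 [-0.7  0.   0.9] [ 0.0021 -0.004 ]
0.008 [-1.2  0.3  0.8] [ 0.0023 -0.008 ]
0.012 [-1.3 -1.5  0.9] [ 0.0025 -0.0121]
0.016 [-0.8 -0.4  0.4] [ 0.0027 -0.0161]
0.02 [-0.9 -0.3  0.8] [ 0.0029 -0.0201]
0.024 [-0.9  0.1  0.6] [ 0.0031 -0.0241]
0.028 [-0.5  0.1  0.5] [ 0.0033 -0.0281]
0.032 [-0.5  0.1  0.6] [ 0.0035 -0.0321]
0.036 [-0.3  0.1  1.2] [ 0.0037 -0.0361]
0.04 [-0.8 -0.6  0.7] [ 0.0039 -0.0401]
0.044 [-0.5 -0.6  1.1] [ 0.0041 -0.0441]
0.048 [-1.   2.7  2.8] [ 0.0042 -0.0474]
0.052 [-4.5 22.1  7.1] [ 0.0043 -0.0477]
7.95
```

```bash
python3 - <<'E'
from h import *
set_gripper(.055,40); print(F()); up(.18)
move_ptp(np.array([.60,.105,.22]),R(.115)); set_gripper(.085)
sleep(.2); c=calibration('wrist'); save('wrist','w1.png'); np.save('w1.npy',c,allow_pickle=True); save('top','t1.png')
print(get_obs()['time_s'],c['eye'])
E
```

```text
[ 0.64702875  0.21469516 -0.59161398]
10.8167 [0.66850358 0.11198695 0.36274207]
```

View pics/w1.png

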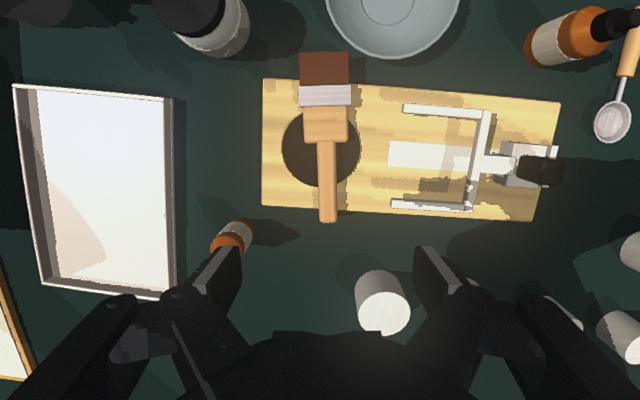

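The fork is now fully open. The brush lies from its handle end at (328,222) to its bristle tip at (324,53), with the body centre at about (325.5,124). The pad centre is near (321,148).

```bash
python3 - <<'E'
from h import *
c=np.load('w1.npy',allow_pickle=True).item();T=calibration('top');S=calibration('scene')
for n,u,z in [('h',(328,222),.028),('tip',(324,53),.028),('body',(325.5,124),.034),('ferrule edge',(325,107),.034),('pad',(321,148),.02),('padL',(282,148),.02),('padR',(360,148),.02)]: print(n,onplane(c,u,z).round(4))
print('tri ferr-body edge',tri(c,(325,107),S,np.array((503,225))/2.3+[150,90]),tri(c,(328,222),S,np.array((418,185))/2.3+[150,90]))
E
```

```text
h [0.5466 0.0965 0.028 ]
tip [0.7339 0.1225 0.028 ]
body [0.6614 0.1126 0.034 ]
ferrule edge [0.6791 0.1151 0.034 ]
pad [0.6335 0.1147 0.02  ]
padL [0.6284 0.1598 0.02  ]
padR [0.6387 0.0697 0.02  ]
tri ferr-body edge (array([0.67948723, 0.11533832, 0.02737158]), np.float64(0.00048089048235968343)) (array([0.54882072, 0.09693017, 0.0287103 ]), np.float64(0.003681633140405292))
```

```bash
python3 - <<'E'
from h import *
p=np.array([.660,.1123,0]); yw=.138
set_gripper(.066,40)
line_to(p+[0,0,.06],R(yw)); print('hit',descend(.014),P()[2],F())
up(P()[2]+.002); set_gripper(0,45); o=get_obs(); print('w',o['gripper_width'],o['finger_force'],F(),P())
up(.2,.15); o=get_obs(); print('w',o['gripper_width'],o['finger_force'])
move_ptp(TRAY+[.02,.042,.2],R(-.013)); sleep(.2)
print(get_obs()['gripper_width'],get_obs()['time_s']); save('scene','s2.png')
print(proj(calibration('scene'),P()))
im=cv2.imread('pics/s2.png')[30:230,280:500]; cv2.imwrite('pics/s2c.png',cv2.resize(im,None,fx=2.5,fy=2.5))
E
```

```text
hit False 0.013927869049145562 [ 0.74220949 -0.38212252 -0.11352944]
w 0.048648234078361025 51.67556121916277 [-0.75205307 -0.88085737  7.20466796] [0.65881789 0.11197774 0.01739813]
w 0.048555340716512276 47.00967192649841
0.0488121131789409 21.825
[400.80797724  73.50821004]
```

View pics/s2c.png

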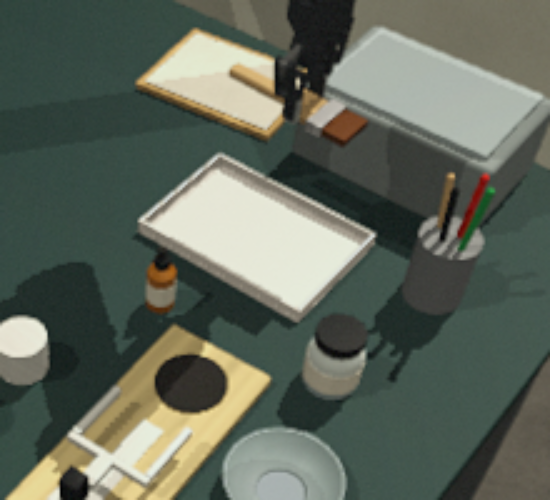

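The brush is held level over the tray, with its bristles towards +x. I'll lower it now.

```bash
python3 - <<'E'
from h import *
line_to(TRAY+[.02,.042,.04],feed=.2)
print(descend(.003,thr=4),P()); set_gripper(.06); print(F()); up(.2)
print(get_obs()['time_s'])
move_ptp(np.array([.50,-.475,.2]),R(-.18)); sleep(.2)
c=calibration('wrist'); save('wrist','w3.png'); np.save('w3.npy',c,allow_pickle=True); save('top','t3.png');print(get_obs()['time_s'])
E
```

```text
True [0.55583003 0.43108423 0.00419326]
[-0.70971636 -0.04686657  0.82305056]
28.7833
32.2583
```

View pics/w3.png

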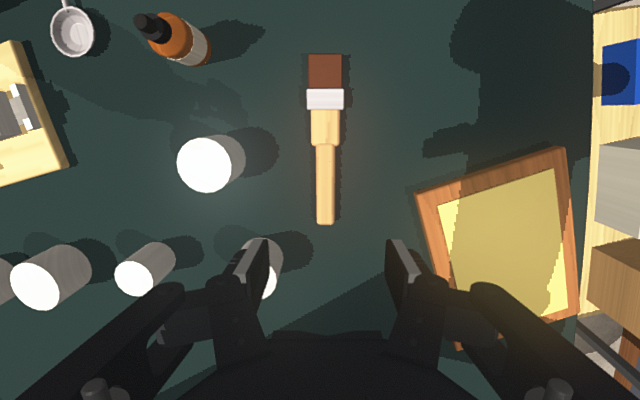

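View pics/t3.png

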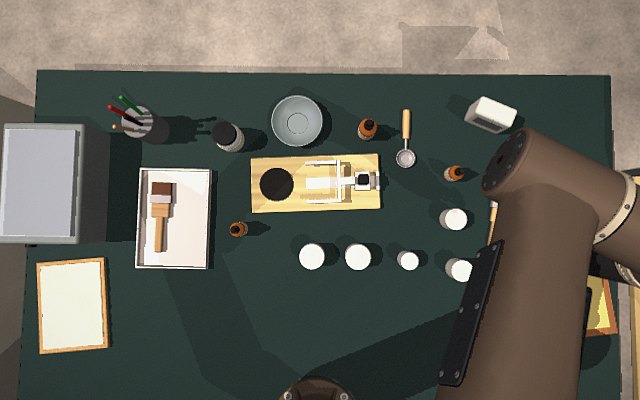

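The wide brush lies flat in the tray, around (160,217) in the top view. In the wrist view, the narrow brush runs from its handle end at (325,224) to its tip at (325,55), with the body centre at (325.5,127).

```bash
python3 - <<'E'
from h import *
c=np.load('w3.npy',allow_pickle=True).item();T=calibration('top');S=calibration('scene')
h=onplane(c,(325,224),.008);t=onplane(c,(325,55),.008);b=onplane(c,(325.5,127),.014);print(h,t,b)
print('tri',tri(c,(325.5,109),T,np.array((757,296))/2+[120,60]), tri(c,(325.5,109),S,np.array((93,529))/2.3+[150,90]))
im=cv2.imread('pics/t3.png'); m=((im.max(2)<50)).astype(np.uint8); m[:,:255]=0;m[:,300:]=0;m[:162]=0;m[206:]=0
n,l,st,ce=cv2.connectedComponentsWithStats(m); i=1+st[1:,4].argmax(); print('pad',st[i],ce[i],onplane(T,ce[i],.02))
# pad with wrist1 check, scene view
im=cv2.imread('pics/s2.png'); m=((im.max(2)<50)).astype(np.uint8); m[:,:335]=0;m[:,376:]=0;m[:168]=0;m[200:]=0
n,l,st,ce2=cv2.connectedComponentsWithStats(m); j=1+st[1:,4].argmax(); print(st[j],tri(T,ce[i],S,ce2[j]),onplane(S,ce2[j],.02))
yw=np.arctan2(t[1]-h[1],t[0]-h[0]); print(yw)
p=np.array([b[0],b[1],0])
set_gripper(.05,40); line_to(p+[0,0,.05],R(yw)); print('hit',descend(.004),P(),F())
set_gripper(0,45); o=get_obs(); print('w',o['gripper_width'],o['finger_force'],F(),P())
up(.2,.15); print(get_obs()['gripper_width'])
move_ptp(TRAY+[.02,-.042,.2],R(-.013)); o=get_obs(); print('w',o['gripper_width'],o['finger_force'],o['time_s'])
line_to(TRAY+[.02,-.042,.04],feed=.2)
print(descend(.003,thr=4),P()); set_gripper(.045); print(F()); up(.2)
print(get_obs()['time_s'])
E
```

```text
[ 0.44511615 -0.4632381   0.008     ] [ 0.63160918 -0.49739122  0.008     ] [ 0.55831068 -0.48456901  0.014     ]
tri (array([ 0.5765273 , -0.48798896,  0.0076201 ]), np.float64(0.0012983267663417848)) (array([ 0.57690911, -0.49005208,  0.00717837]), np.float64(0.00416618592829019))
pad [260 168  33  32 838] [276.16229117 183.77088305] [0.63261641 0.11513819 0.02      ]
[342 172  28  23 239] (array([0.62917664, 0.11152586, 0.02245555]), np.float64(0.009066297226645896)) [0.62522184 0.1095519  0.02      ]
-0.18112642404532817
hit False [ 0.55616975 -0.48360567  0.00390932] [ 0.78373816  0.26915735 -0.63780673]
w 0.030678622203600046 44.79675114154816 [0.46299682 0.43868436 2.01142575] [ 0.55640606 -0.48371797  0.00425991]
0.030856828693719446
w 0.030518073672824497 44.56398010253906 44.425
True [0.55616122 0.34744812 0.00914391]
[-0.49062671 -0.30608844 -0.81718706]
50.8417
```

```bash
cat >> h.py <<'E'
PAD=np.array([.632,.1148,0])
def descend(zmin,step=.002,thr=3,feed=.04,xy=None):
    f0=F()[2]; p=P(); z=p[2]
    if xy is not None: p[:2]=xy[:2]
    while z>zmin+1e-6:
        z=max(z-step,zmin); p[2]=z; line_to(p,feed=feed)
        if abs(F()[2]-f0)>thr: return True
    return False
def pick(xy,d):
    p=np.array([xy[0],xy[1],0]); set_gripper(.085,30)
    move_ptp(p+[0,0,.16],R(-np.pi/2)); line_to(p+[0,0,.012],feed=.25)
    set_gripper(0,20); a=P(); w1=get_obs()['gripper_width']; set_gripper(.085)
    line_to(p+[0,0,.014],R(0.),feed=.1); line_to(p+[0,0,.012])
    set_gripper(0,45); o=get_obs(); print('pick w',w1,o['gripper_width'],o['finger_force'],P())
def place(k):
    h=.02+.055*k; zt=max(.16,h+.012+.045)
    up(zt,.25); move_ptp(PAD+[0,0,zt],R(0.)); o=get_obs(); print('carry w',o['gripper_width'],o['finger_force'])
    if o['gripper_width']<.03: raise SystemExit('lost')
    line_to(PAD+[0,0,h+.012+.007],feed=.2); sleep(.2)
    hit=descend(h+.012-.006,step=.0015,thr=2.5,xy=PAD); print('place',hit,P(),'expect z',h+.012)
    set_gripper(.085); up(h+.012+.075,.25); print('t',get_obs()['time_s'])
E
python3 - <<'E'
from h import *
pick((.4427,.0149),.066); place(0)
E
```

```text
pick w 0.06613840166596863 0.06505622688980141 48.84596259333193 [0.44278329 0.01491702 0.01234481]
carry w 0.06505367148963942 50.004684794694185
place True [0.63225352 0.11486318 0.03239937] expect z 0.032
t 61.1833
```

```bash
python3 - <<'E'
from h import *
pick((.4431,-.1047),.066); place(1)
move_ptp(np.array([.56,-.12,.25]),R(0.)); save('top','t4.png'); save('scene','s4.png'); im=cv2.imread('pics/s4.png')[60:260,240:460]; cv2.imwrite('pics/s4c.png',cv2.resize(im,None,fx=2.7,fy=2.7,interpolation=3))
im=cv2.imread('pics/t4.png');m=(im.min(2)>190).astype(np.uint8); m[:, :220]=0;m[:,296:]=0;m[:140]=0;m[215:]=0
n,l,st,c=cv2.connectedComponentsWithStats(m); i=1+st[1:,4].argmax(); print(st[i],c[i],onplane(calibration('top'),c[i],.13))
E
```

```text
pick w 0.06659287126071607 0.06484822830545642 48.86566575849429 [ 0.4431621  -0.10476038  0.01227497]
carry w 0.06461839415581729 50.01180182676762
place True [0.63251703 0.11491537 0.08729834] expect z 0.087
t 71.3417
[257 167  24  13 213] [268.4600939  172.77934272] [0.64990906 0.11856844 0.13      ]
```

View pics/s4c.png

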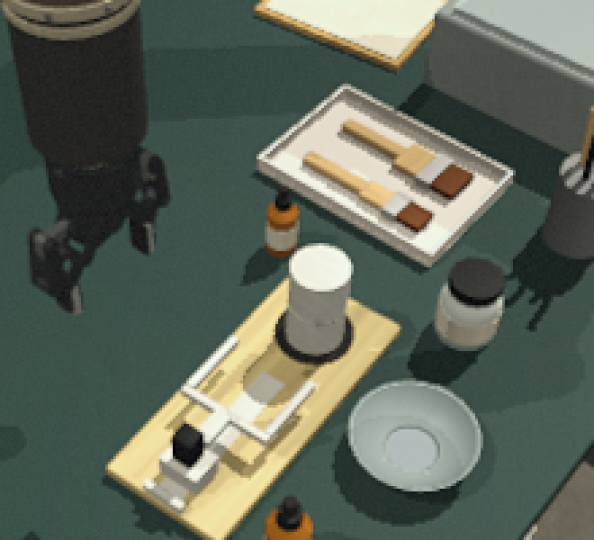

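Two wide cups are stacked straight and central on the pad, and both brushes lie flat in the tray. The medium cups come next.

```bash
python3 - <<'E'
from h import *
pick((.5445,-.357),.056); place(2)
pick((.4128,-.3726),.056); place(3)
E
```

```text
pick w 0.05571569993470906 0.05553000661820204 47.98716600984335 [ 0.54469983 -0.35711604  0.01239503]
carry w 0.05574789581517392 47.77536361478269
place True [0.63266869 0.11483534 0.14237824] expect z 0.14200000000000002
t 83.125
pick w 0.05552887186763392 0.05559628114450654 47.74014215916395 [ 0.41290493 -0.37267942  0.0123424 ]
carry w 0.05568745671700209 47.74060573428869
place True [0.63233223 0.11482896 0.197344  ] expect z 0.197
t 95.075
```

```bash
python3 - <<'E'
from h import *
pick((.4348,-.2373),.046); place(4)
up(P()[2]+.01)
move_ptp(np.array([.60,-.12,.36]),R(-1.518)); save('scene','s5.png'); im=cv2.imread('pics/s5.png')[40:260,220:460]; cv2.imwrite('pics/s5c.png',cv2.resize(im,None,fx=2.6,fy=2.6,interpolation=3))
E
```

```text
pick w 0.04656245508134175 0.044293325801248236 45.56916972622275 [ 0.43491038 -0.23738967  0.01218569]
carry w 0.04458688940415475 45.98366104066372
place True [0.63241406 0.11491053 0.25223361] expect z 0.252
t 106.6583
```

View pics/s5c.png

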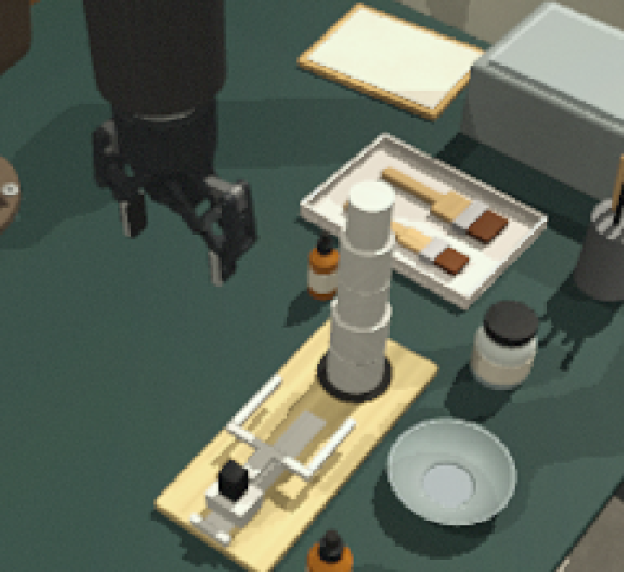

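The five-cup tower stands straight on the pad and the fork is open. I'll close the fork slowly.

```bash
python3 - <<'E'
from h import *
y=-1.518; A=P(); g0=np.array([.6392,-.0688,0])-.0475*YS+[.003,0,0]
set_gripper(.055,40); p=g0.copy(); 
move_ptp(p+[0,0,.18],R(y)); line_to(p+[0,0,.062],feed=.15); set_gripper(0,40)
print('w',get_obs()['gripper_width'],F(),P()); f0=F()
line_to(p+.098*YS+[0,0,.062],feed=.04); s=.098; print((F()-f0).round(1))
while s<.122:
    s+=.002; line_to(p+s*YS+[0,0,.062],feed=.03); f=F()-f0
    print(round(s,3),f.round(1),((P()-p)@YS).round(4))
    if abs(f[1])>14: break
sleep(.3); set_gripper(.055); up(.2,.15)
move_ptp(np.array([.5,-.2,.3]),R(y)); sleep(.3)
print(get_obs()['time_s']); 
a=snapshot('scene')[40:260,220:460,::-1]; b=snapshot('top')[100:290,120:400,::-1]
cv2.imwrite('pics/s6.png',np.vstack([cv2.resize(a,(436,400)),]).copy()); 
cv2.imwrite('pics/f6.png',np.hstack([cv2.resize(a,(400,366)),cv2.resize(b,(400,366))]))
E
```

```text
w 0.025349835791172285 [-4.16893753  1.21247899  7.38019986] [ 0.644044   -0.11633289  0.06322606]
[-0.7 -2.3 -2.2]
0.1 [ 0.1 -1.8 -1.5] 0.0997
0.102 [ 1.3 -1.6 -1.3] 0.1018
0.104 [ 0.6 -2.1 -2. ] 0.1038
0.106 [ 1.3 -2.4 -2.3] 0.1058
0.108 [ 0.1 -2.7 -2.2] 0.1078
0.11 [ 0.2 -2.4 -1.6] 0.1098
0.112 [ 2.2 -9.8 -2.6] 0.1101
0.114 [  5.  -19.3  -4.3] 0.1102
118.1833
```

View pics/f6.png

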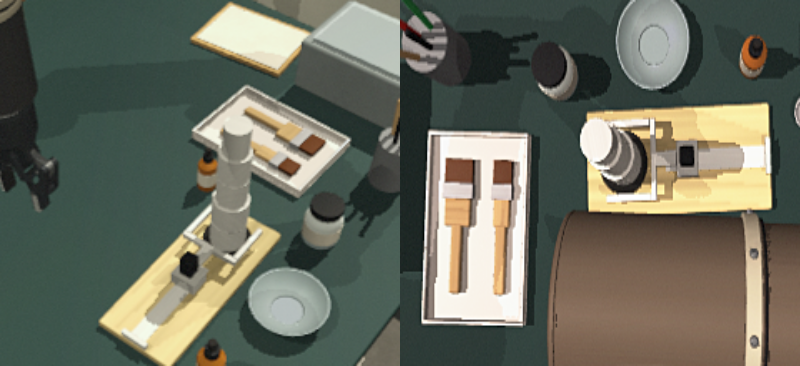

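The fork stopped at its end stop after 110 mm of travel. The tower stands inside it, both brushes lie flat in the tray, and the arm is clear.

```bash
python3 -c "
from plant import *
print(close_job())"
```

```text
the job is handed in; nothing more can be done
None
```

Job handed in at about 118 s: both brushes lie flat in the tray, the five cups (two wide, two medium, one slim) stand in one tower on the pad, the fork is closed to its end stop, and no contact with any bystander was seen; the judge's verdict was not returned.

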